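# Set the sander's dust gate to half-open

## Task

Set the bench dust gate with the orange push plate to half-open: with the fingertips push its plate in past the stop pin, then let go and move clear, so that the slide springs back and stays latched on the pin at its middle position. Pick nothing up, leave the blue gate closed, and do not disturb the jar, the tape measure or the sanding block.

Things in the scene. Friction and masses are not known exactly. Their poses are not given: they have to be found in the camera images.
- orange_gate: Fixed bench-top dust gate with the orange push plate. Grey base and cover 124 wide, 37 mm high, black hose collar 72 across, top at 73 mm. Origin on the table; own +x is the way the slide is pushed in, z up; yaw within 30 degrees. In its frame: base x -85 to 140 mm, cover x -45 to 140, collar axis x 30, y 0. Nothing of it stands in front of the push plate.
- orange_face (a point): Centre of the flat upright front face of the orange push plate, 40 mm above the table; moves with the slide. Face 92 mm wide (gate y), heights 18 to 64 mm, square to the gate's x axis; its back slopes down to the steel sliding plate. With the slide fully out it lies at x -145, y 0 in the gate's frame.
- orange_slide (a joint): Slide position, m: 0 fully out (closed), 0.064 fully in at its end stop (open), 0.032 half-open on the stop pin. A damped spring pushes it out, 4 N at 0 to 9 N at 0.064; the pin adds a few N, speed 1.5 N per 0.1 m/s. Beyond about 0.036 the pin drops behind the slide's hump: let go, it springs back and stays at 0.032; let go earlier it returns to 0.
- orange_pin (a joint): Lift in m of the sprung stop pin with a red head, 15 mm across, upright on the orange gate's cover at x 30, y 48 mm in the gate's frame, top 61 mm above the table. 0 = down; it is lifted by itself to about 0.008 while the slide's hump passes under it, and drops to 0 again behind it. It need not be touched.
- blue_gate: Fixed bench-top dust gate with the blue push plate. Grey base and cover 124 wide, 37 mm high, black hose collar 72 across, top at 73 mm. Origin on the table; own +x is the way the slide is pushed in, z up; yaw within 30 degrees. In its frame: base x -85 to 140 mm, cover x -45 to 140, collar axis x 30, y 0. Nothing of it stands in front of the push plate.
- blue_face (a point): Centre of the flat upright front face of the blue push plate, 40 mm above the table; moves with the slide. Face 92 mm wide (gate y), heights 18 to 64 mm, square to the gate's x axis; its back slopes down to the steel sliding plate. With the slide fully out it lies at x -145, y 0 in the gate's frame.
- blue_slide (a joint): Slide position of the blue gate, m: 0 fully out (closed), 0.064 fully in. Works like the orange one; it starts at 0 and is to stay there.
- jar_mid (a point): Centre of a loose glass jar with a red lid, 60 mm across, 85 mm tall, standing beside the gates; bystander.
- tape_mid (a point): Centre of a loose yellow and black tape measure, about 66 x 38 mm, 58 mm tall, standing beside the gates; bystander.
- sandblock_mid (a point): Centre of a loose cork sanding block, 60 x 105 mm, 28 mm tall, lying in front of the gates, its long side along its own y; bystander.

How it is judged:
On the way, in this order (a step that is already met when the one before it is completed fails the run):
1. the orange slide is pushed in past its stop pin (value of joint orange_slide above 0.037 m and value of joint orange_pin below 0.002 m and contact force between the fingers and orange_slide above 0.5 N), for 0.05 s.
2. let go, the orange slide has sprung back and rests on the stop pin at half-open (value of joint orange_slide between 0.029 and 0.035 m and value of joint orange_pin below 0.002 m and velocity of joint orange_slide between -0.01 and 0.01 m/s and contact force between each of the arm, the fingers and orange_slide below 0.1 N), for 0.2 s.
At the end, for the whole second after the job is handed in: The orange slide rests latched on its stop pin at 0.032 m (between 0.029 and 0.035), the pin is down (below 0.002 m), the blue slide is closed (below 0.004 m), and the jar, tape measure and sanding block are within 20 mm of where they began (value of joint orange_slide between 0.029 and 0.035 m and value of joint orange_pin below 0.002 m and velocity of joint orange_slide between -0.01 and 0.01 m/s and value of joint blue_slide below 0.004 m and distance of each of jar_mid, tape_mid, sandblock_mid from where it was at the start of the episode below 0.02 m); the robot touches nothing.
It fails at once if the blue gate is pushed open by more than 8 mm (value of joint blue_slide above 0.008 m).
It fails at once if the jar is lifted, carried or shoved more than 20 mm (distance of jar_mid from where it was at the start of the episode above 0.02 m).
It fails at once if the tape measure is lifted, carried or shoved more than 20 mm (distance of tape_mid from where it was at the start of the episode above 0.02 m).
It fails at once if the sanding block is lifted, carried or shoved more than 20 mm (distance of sandblock_mid from where it was at the start of the episode above 0.02 m).
It also fails if it takes over 32 s, if anything falls off the work surface, if the arm or the gripper's body presses on something with over 40 N, if the wrist force passes 120 N, or if a joint passes its speed limit or range.

## Robot

A 6-joint arm with a two-finger parallel gripper is mounted at the origin on the work surface. World frame = base frame: x ahead of the robot, y to its left, z up, the work surface at z = 0. Lengths are in m, angles in rad, forces in N, time in s.
With the tool pointing down it reaches from about 0.375 to 0.975 m from the base axis. Payload 3.8 kg.
Tool frame: the origin (TCP) lies at the very end of the fingers, on their centre line; the grasp point (between the pads) lies 19 mm behind it; z points along the fingers, y is the line along which they close (so a half turn about z gives the same grasp; the last joint's range is limited). The gripper opens to 85 mm and grips with 20 to 120 N. Pads are 22 mm wide; open, the fingers measure 114 mm over their backs; the gripper's body (76 mm by 85 mm) begins 54 mm behind the grasp point. The pads swing forward as they close: fully open they stand 13 mm farther back than shut.
Start: joints at [1.22, 0.264, 1.604, -0, 1.274, -0.037], TCP at [0.208, 0.642, 0.231] pointing down, gripper open.
Joint ranges: [-2.63, 2.63], [-0.94, 2.18], [0.31, 2.57], [-1.31, 4.45], [0, 2.66], [-2.55, 2.55]. Speed limits (rad/s): [2.57, 2.57, 3.14, 3.14, 3.14, 3.14].

## Interface

Orientations are given as a rotation vector (axis times angle).
In Python, from workcell import * gives the robot as it stands.
- The arm moves only by the shell command python3 -m crank 'ROWS' [OPENING] [FORCE]. ROWS is JSON, a list that holds one entry, the list of rows, each a list of 6 numbers: the shift along the tool's x, y, z in cm, then the turn, a rotation vector about the tool's x, y, z in rad. In form: [[[dx, dy, dz, ax, ay, az], ...]]. A call has 1 to 8 rows; each row shifts and turns the commanded pose from where the row before left it, along the tool's axes as they then stand; what a row does not reach is not made up. A row lasts 1/12 s, in which the tool goes at most 41.7 mm and 7.16 degrees, less where a joint would pass 70% of its speed; a pose out of reach is approached as far as the arm can. A call with a gripper value outside its range is refused whole. OPENING is the finger opening in cm, from 0 to 8.54, set as the call begins (- or left out, the last holds). The fingers move at their own pace and stop on an object; FORCE is the grip in N (left out, the last holds). Time passes only in rows, so rows that do not move let the fingers close. It gives the time, the measured TCP pose, the force, the opening and the grip force at its end, in the units of the state.
- read_state(): the state, without advancing time (a new reading comes with each control period).
- read_camera(name): name is "side" or "top"; returns the picture (420x560x3 uint8, blue, green, red); there is no depth.
- camera_model(name): a dict with "camera_matrix" (3x3 intrinsics, pixels), "k1" (the pictures are not rectified: a ray, as slopes to the right and down, at radius r is drawn at 1 + k1 r^2 times it, then the intrinsics apply), "R" (3x3) and "t" (3): a world point X has camera coordinates R X + t. Camera axes: x right, y down, z forward; pixel columns grow to the right and rows downward; lengths in m; the calibration is good to about 2 mm. A picture is of the moment at which its call begins. camera_model takes no time and is no camera call.
- finish_job(): hands the job in; it is judged then, once.
The state is a dict: "time": time; "q": joint angles; "joint_vel": joint speeds; "joint_torque": joint torques, N m; "tool_pos": TCP position; "tcp_rot": TCP orientation; "wrist_force": force on the tool from outside, world axes, zero at the start; "torque": the same for the moment, N m; "width": opening from 0.0 (shut) to 1.0 (fully open); "grip_force": force on a finger pad.
Only numpy, scipy, OpenCV 4.12 (cv2) and the standard library are available. Lean on these libraries where they do the work, as an engineer would, in place of code of your own. Each camera call takes 0.05 s, during which the arm holds its last target. There are 200 camera calls.

## Working session

There is one attempt and no reset: what is moved stays moved. The work goes in short steps, Python scripts to look and compute and a shell command to move; the robot and the scene stay as the last step left them, time stands still between calls to the robot, and variables do not carry over. Pictures are saved under pics/ and viewed, at most 10 in all, crops included, and the job is handed in when it is done.

```bash
mkdir -p pics
cat > h.py <<'E'
from workcell import *
import numpy as np, cv2
from scipy.spatial.transform import Rotation as Ro
def ray(n,u,v,z):
    m=camera_model(n);K=np.array(m["camera_matrix"]);R=np.array(m["R"]);t=np.array(m["t"])
    d=np.linalg.solve(K,[u,v,1.]);s=d[:2].copy()
    for _ in range(30): s=d[:2]/(1+m["k1"]*(s@s))
    w=R.T@np.array([*s,1]);c=-R.T@t
    return c+w*(z-c[2])/w[2]
def proj(n,X):
    m=camera_model(n);K=np.array(m["camera_matrix"])
    p=np.array(m["R"])@np.array(X)+np.array(m["t"]);s=p[:2]/p[2];s=s*(1+m["k1"]*(s@s))
    return (K@[*s,1])[:2]
E
python3 - <<'E'
from h import *
for n in("top","side"):
    cv2.imwrite(f"pics/{n}.png",cv2.resize(read_camera(n),(800,600),interpolation=cv2.INTER_CUBIC))
    m=camera_model(n);print(n,-np.array(m["R"]).T@np.array(m["t"]))
print(read_state())
E
```

```text
top [4.92731348e-01 3.17547344e-04 1.12016853e+00]
side [ 0.25020689 -0.78571229  0.64364249]
{'time': 0.1, 'q': array([ 1.22014576e+00,  2.64677641e-01,  1.60526146e+00, -2.59937122e-05,
        1.27368622e+00, -3.68941194e-02]), 'joint_vel': array([-0.00034445, -0.0012876 , -0.00367412, -0.0016038 ,  0.00025595,
        0.0007273 ]), 'joint_torque': array([ 2.46281488e-04, -5.16701066e+01, -3.68594885e+01, -9.23418952e-05,
        6.16226564e-03, -1.16863652e-05]), 'tool_pos': array([0.20810487, 0.64141848, 0.23007366]), 'tcp_rot': array([-0.49075897, -3.10265115,  0.0031403 ]), 'wrist_force': array([ 0.07299599, -0.24902304, -0.73886981]), 'torque': array([ 0.01950065, -0.01826951, -0.0276    ]), 'grip_force': 0.0, 'width': 1.0017328732650124}
```

View pics/top.png

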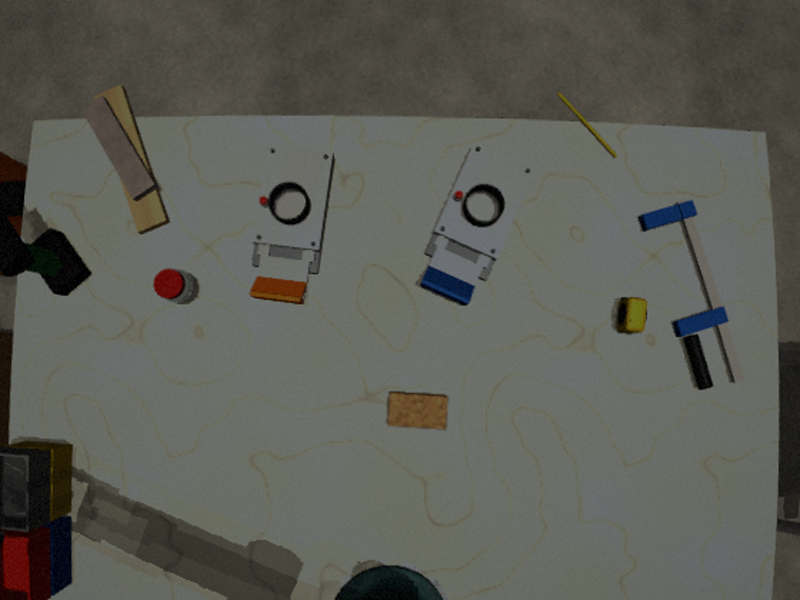

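View pics/side.png

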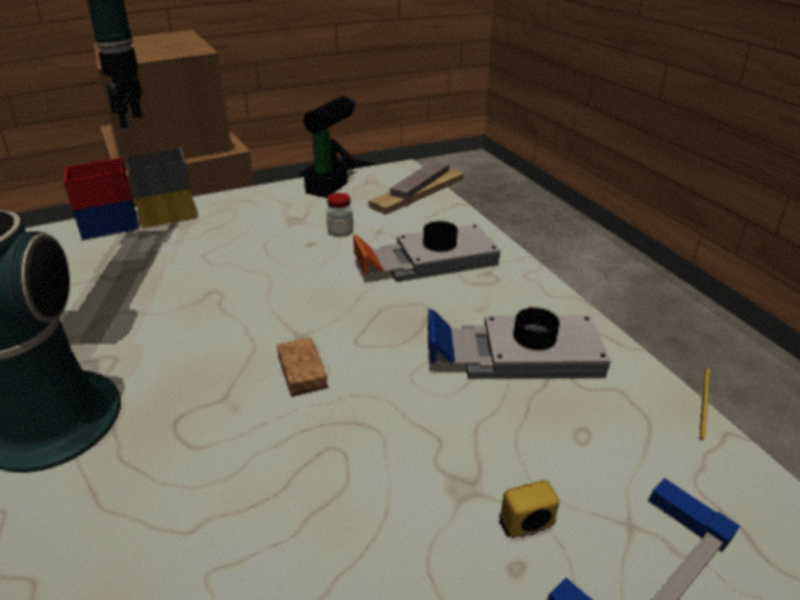

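The top view shows the orange plate near (278,290) of the 800 px picture, its collar at (290,203), its pin at (264,201), the jar at (170,285) and the sanding block at (418,410). The start pose of the arm is off to the left. I'll enlarge the orange gate.

Run:
```python
from h import *
im=read_camera("top")
cv2.imwrite("pics/crop.png",cv2.convertScaleAbs(cv2.resize(im[95:220,165:245],None,fx=4.8,fy=4.8,interpolation=cv2.INTER_CUBIC),alpha=1.6))
```

```text
(no output)
```

View pics/crop.png

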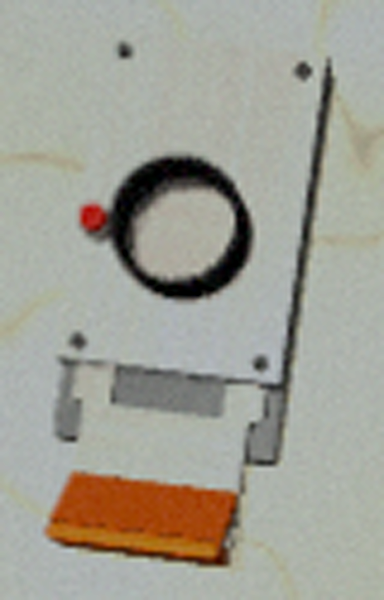

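The crop shows the plate's upper front edge from about (50,525) to (228,548), the collar centre at (182,227), the pin at (92,217) and the cover's front corners at (60,357) and (283,388).

Run:
```python
from h import *
P=lambda x,y,z: ray("top",165+(x+.5)/4.8-.5,95+(y+.5)/4.8-.5,z)
f=lambda a:np.round(a,4)
c=P(182,227,.073);p=P(92,217,.061);a=P(60,357,.037);b=P(283,388,.037);l=P(52,525,.064);r=P(228,548,.064)
print(f(c),f(p),f(a),f(b),f(l),f(r),"lower",f(P(48,537,.018)),f(P(222,562,.018)))
for n,A,B in(("pin",p,c),("cover",a,b),("face",l,r)):
    d=(A-B)[:2];print(n,np.linalg.norm(d),np.degrees(np.arctan2(-d[0],d[1])))
m=(l+r)/2; print("collar-face",np.linalg.norm((c-m)[:2]),np.degrees(np.arctan2((c-m)[1],(c-m)[0])))
K=lambda u,v,z: f(ray("top",u*.7,v*.7,z))
print("jar",K(170,282,.085),"block",[K(u,v,.028) for u,v in((387,392),(448,394),(446,430),(387,426))], "blue",K(446,290,.064))
s=read_state();print(f(Ro.from_rotvec(s["tcp_rot"]).as_matrix()))
```

```text
[0.7556 0.19   0.073 ] [0.7637 0.2411 0.061 ] [0.6917 0.2605 0.037 ] [0.6764 0.1381 0.037 ] [0.5972 0.2544 0.064 ] [0.5869 0.1608 0.064 ] lower [0.5951 0.2674 0.018 ] [0.5833 0.1708 0.018 ]
pin 0.05172265127054524 -8.94505960943319
cover 0.12342487525801149 -7.1012245081673955
face 0.09413787986781798 -6.302159042625819
collar-face 0.16451202189129302 -6.128969195527129
jar [0.6091 0.3943 0.085 ] block [array([0.4249, 0.0106, 0.028 ]), array([ 0.4234, -0.0983,  0.028 ]), array([ 0.3594, -0.0957,  0.028 ]), array([0.3646, 0.0094, 0.028 ])] blue [ 0.6061 -0.0894  0.064 ]
[[-9.512e-01  3.087e-01 -6.000e-04]
 [ 3.087e-01  9.512e-01 -1.700e-03]
 [ 1.000e-04 -1.800e-03 -1.000e+00]]
```

Sizes are close to those given: cover 123 mm against 124, plate 94 mm against 92, yaw about -7°. The face centre is around (0.587, 0.21). I'll turn the tool so the finger edges face the plate, close the fingers, and travel at height to about 5 cm in front of it.

```bash
python3 -m crank '[[[0,0,0,0,0,-0.098],[0,0,0,0,0,-0.098],[-2,-2,0,0,0,0],[-2,-2,0,0,0,0],[-2,-2,0,0,0,0],[-2,-2,0,0,0,0],[-2,-2,0,0,0,0],[-2,-2,0,0,0,0]]]' 0 20
python3 -m crank '[[[-2,-2,0,0,0,0],[-2,-2,0,0,0,0],[-2,-2,0,0,0,0],[-2,-2,0,0,0,0],[-2,-2,0,0,0,0],[-2,-2,0,0,0,0],[-2,-2,0,0,0,0],[-2,-2,0,0,0,0]]]'
python3 -m crank '[[[-2,-2,0,0,0,0],[-2,-2,0,0,0,0],[-2,-2,0,0,0,0],[-2,-2,0,0,0,0],[0,0,0,0,0,0],[0,0,0,0,0,0]]]'
python3 - <<'E'
from h import *
s=read_state();R=Ro.from_rotvec(s["tcp_rot"]).as_matrix();print(s["tool_pos"],s["width"],R.round(3).tolist(),(R.T@(np.array([.537,.216,.035])-s["tool_pos"])*100).round(2))
E
```

```text
time: 0.82
tool_pos: [0.3139, 0.5074, 0.2308]
tcp_rot: [-0.184, -3.136, 0.001]
wrist_force: [-0.6, 0.6, -0.3]
width: 0.002
grip_force: 0.0
time: 1.48
tool_pos: [0.454, 0.3297, 0.231]
tcp_rot: [-0.185, -3.136, 0.0]
wrist_force: [-0.2, 0.0, -0.3]
width: 0.001
grip_force: 0.0
time: 1.98
tool_pos: [0.524, 0.241, 0.2309]
tcp_rot: [-0.189, -3.135, 0.0]
wrist_force: [0.2, -0.5, 0.0]
width: -0.0
grip_force: 0.0
[0.52403281 0.24098467 0.23087007] -0.00016880407018750302 [[-0.993, 0.12, -0.001], [0.12, 0.993, -0.0], [0.001, -0.0, -1.0]] [-1.6  -2.32 19.59]
```

```bash
python3 -m crank '[[[0,-0.4,2.8,0,0,0],[0,-0.4,2.8,0,0,0],[0,-0.4,2.8,0,0,0],[0,-0.4,2.8,0,0,0],[0,-0.4,2.8,0,0,0],[0,-0.3,2.8,0,0,0],[0,0,2.7,0,0,0],[0,0,0,0,0,0]]]'
python3 - <<'E'
from h import *
a=read_camera("top")[95:255,150:330];b=read_camera("side")[130:230,200:360]
cv2.imwrite("pics/pre.png",cv2.convertScaleAbs(np.hstack([cv2.resize(a,(400,356),interpolation=2),cv2.resize(b,(400,250),interpolation=2)[:356] if 0 else cv2.copyMakeBorder(cv2.resize(b,(400,250),interpolation=2),0,106,0,0,0)]),alpha=1.6))
E
```

```text
time: 2.65
tool_pos: [0.5149, 0.2184, 0.0303]
tcp_rot: [-0.183, -3.125, 0.007]
wrist_force: [-1.9, -0.1, -0.2]
width: 0.001
grip_force: 0.0
```

View pics/pre.png

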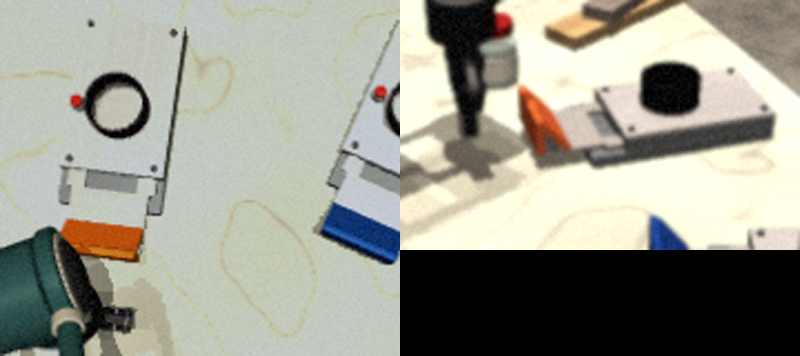

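The top view shows the fingers or gripper near (120,318), in front of the plate at (105,250). The side view shows the tips short of the plate at plate height. I'll check lateral alignment numerically.

Run:
```python
from h import *
s=read_state();t=s["tool_pos"];print(t,s["wrist_force"])
T=lambda X:((proj("top",X)-[150,95])*2.222).round(0);S=lambda X:((proj("side",X)-[200,130])*2.5+[400,0]).round(0)
print("tcp",T(t),S(t),"+.1",T(t+[0,0,.1]),S(t+[0,0,.1]))
e=np.array([.993,-.119,0]);l=np.array([.119,.993,0])
for f in([.587,.210],[.592,.208]):
  for z in(.018,.064):
    c=np.array([*f,z]);print(z,T(c+.046*l),T(c-.046*l),S(c+.046*l),S(c-.046*l))
d=np.array([.588,.210])-t[:2];print("ahead",d@e[:2],"left",d@l[:2])
```

```text
[0.51915365 0.2197945  0.03539108] [0.56537609 0.16295859 0.17083315]
tcp [ 89. 312.] [470. 132.] +.1 [ 70. 310.] [463.  53.]
0.018 [ 64. 250.] [141. 261.] [520. 118.] [538. 156.]
0.064 [ 55. 246.] [135. 257.] [518.  84.] [537. 121.]
0.018 [ 66. 246.] [142. 257.] [525. 117.] [543. 156.]
0.064 [ 57. 242.] [137. 253.] [523.  83.] [542. 121.]
ahead 0.06952996593645386 left -0.0015332199709428562
```

The projected TCP and plate match the picture. The face is about 70 mm ahead of the TCP and within 2 mm laterally. Next is an approach, then pushing by feel.

```bash
python3 -m crank '[[[-1.5,0,0,0,0,0],[-1.5,0,0,0,0,0],[-1,0,0,0,0,0],[-0.5,0,0,0,0,0],[0,0,0,0,0,0],[0,0,0,0,0,0]]]'
python3 -m crank '[[[-0.5,0,0,0,0,0],[-0.5,0,0,0,0,0],[-0.5,0,0,0,0,0],[-0.5,0,0,0,0,0],[0,0,0,0,0,0],[0,0,0,0,0,0]]]'
```

```text
time: 3.25
tool_pos: [0.5658, 0.2144, 0.0372]
tcp_rot: [0.185, 3.135, 0.001]
wrist_force: [-0.1, -0.4, -0.5]
width: -0.003
grip_force: 0.0
time: 3.75
tool_pos: [0.5841, 0.2119, 0.0361]
tcp_rot: [-0.185, -3.133, 0.0]
wrist_force: [-4.9, 1.4, 3.3]
width: 0.002
grip_force: 2.6
```

Contact at about 5 N. I'll keep pushing.

```bash
python3 -m crank '[[[-0.6,0,0,0,0,0],[-0.6,0,0,0,0,0],[-0.6,0,0,0,0,0],[-0.6,0,0,0,0,0],[0,0,0,0,0,0],[0,0,0,0,0,0]]]'
python3 -m crank '[[[-0.5,0,0,0,0,0],[-0.5,0,0,0,0,0],[-0.5,0,0,0,0,0],[0,0,0,0,0,0],[0,0,0,0,0,0]]]'
python3 - <<'E'
from h import *
print(read_state()["tool_pos"])
a=read_camera("top")[95:255,150:330];b=read_camera("side")[130:230,200:360]
cv2.imwrite("pics/push.png",cv2.convertScaleAbs(np.hstack([cv2.resize(a,(400,356),interpolation=2),cv2.copyMakeBorder(cv2.resize(b,(400,250),interpolation=2),0,106,0,0,0)]),alpha=1.6))
E
```

```text
time: 4.25
tool_pos: [0.6072, 0.2093, 0.0355]
tcp_rot: [-0.185, -3.131, 0.0]
wrist_force: [-6.3, 2.4, 2.7]
width: 0.001
grip_force: 3.2
time: 4.67
tool_pos: [0.6216, 0.2077, 0.0354]
tcp_rot: [-0.185, -3.13, 0.0]
wrist_force: [-7.3, 2.7, 3.7]
width: -0.0
grip_force: 3.8
[0.62158409 0.20765699 0.03540391]
```

View pics/push.png

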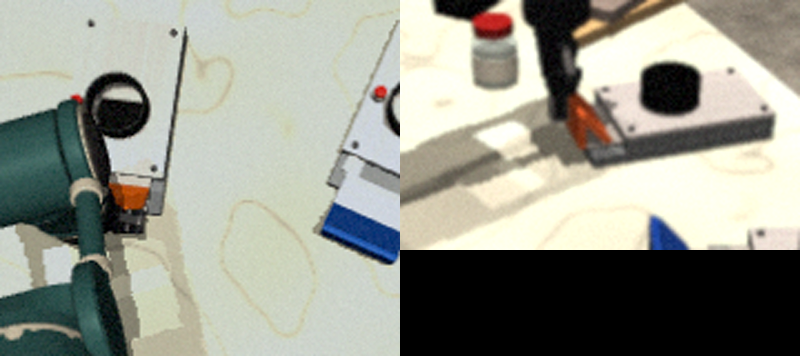

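The side view shows the plate moved from about (520,87) to (570,95), roughly 48 mm. The 7.6 N force corresponds to about 46 mm, so the slide is past the pin and short of the end stop. I'll back straight off.

```bash
python3 -m crank '[[[0,0,0,0,0,0],[0.6,0,0,0,0,0],[0.6,0,0,0,0,0],[0.6,0,0,0,0,0],[0.8,0,0,0,0,0],[1,0,0,0,0,0],[2,0,0,0,0,0],[2,0,0,0,0,0]]]'
python3 -m crank '[[[2,0,0,0,0,0],[1,0,0,0,0,0],[0,0,-2,0,0,0],[0,0,-3,0,0,0],[0,0,-3,0,0,0],[0,0,-3,0,0,0],[0,0,0,0,0,0],[0,0,0,0,0,0]]]'
python3 - <<'E'
from h import *
a=read_camera("top")[95:255,150:330];b=read_camera("side")[130:230,200:360]
cv2.imwrite("pics/end.png",cv2.convertScaleAbs(np.hstack([cv2.resize(a,(400,356),interpolation=2),cv2.copyMakeBorder(cv2.resize(b,(400,250),interpolation=2),0,106,0,0,0)]),alpha=1.6))
S=lambda X:((proj("side",X)-[200,130])*2.5+[400,0]).round(0)
for s in(0,.032,.048):
  c=np.array([.587,.21,.064])+s*np.array([.993,-.119,0]);l=np.array([.119,.993,0])*.046;print(s,S(c+l),S(c-l))
E
```

```text
time: 5.43
tool_pos: [0.5487, 0.2161, 0.0365]
tcp_rot: [0.186, 3.135, 0.0]
wrist_force: [-0.2, 1.0, -0.0]
width: -0.001
grip_force: 0.0
time: 6.1
tool_pos: [0.5213, 0.2204, 0.1495]
tcp_rot: [0.185, 3.13, 0.004]
wrist_force: [0.1, -0.0, -0.3]
width: -0.002
grip_force: 0.0
0 [518.  84.] [537. 121.]
0.032 [545.  80.] [565. 117.]
0.048 [558.  78.] [579. 115.]
```

View pics/end.png

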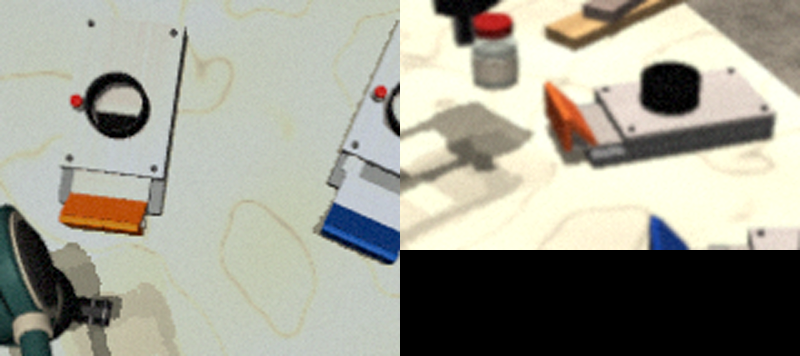

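The side view shows the plate's top-left corner at (546,81), against a predicted (545,80) for 0.032. The collar is half covered in the top view, the blue gate and jar haven't moved, and the arm is clear.

```bash
python3 -c "
from workcell import *
print(finish_job())"
```

```text
the job is handed in; nothing more can be done
None
```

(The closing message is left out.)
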